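Lever open an instrument case and hold its circuit board up for inspection

TASK

Lever the cover of the small grey instrument case open with the blade of the flat opening tool (not with the fingers) until it stands upright or leans back, and lay the tool back down on the bench top, clear of the case, without dropping it. Then lift the circuit board out of the case and hold it level and still in the gripper, at least 15 cm above the bench top, for two seconds. Keep the board level all the way, leave the other things on the bench alone, and finish while still holding the board up.

Things in the scene. Friction and masses are not known exactly. Their poses are not given: they have to be found in the camera images.
- case: grey metal instrument case fixed to the bench: tray 145 mm (its x) by 138 mm, walls 4 mm thick and 40 mm high, with a flat 4 mm cover (top at 44 mm). Origin: centre of the underside, z up. The pry notch is in its front (-x) wall; the cover hinges on its rear (+x) wall. Inside, two bars (10 by 44 mm, across the case at x = -42 and +42 mm) carry the board with its underside 18 mm above the bench.
- cover (a joint): angle of the case's cover about its rear hinge, rad: 0 closed, 1.57 standing upright, stops at 1.95 leaning back. Stiff friction hinge: the cover stays where it is left; lifting its front edge takes about 2 to 3 N. The cover is a plate 145 mm by 138 mm, flush with the case walls.
- cover_hinge (a point): point on the hinge axis at the middle of the rear wall's top, 42 mm above the bench (fixed to the case; axes as the case: the axis runs along its y). The cover's free front edge is 145 mm from it; the cover's underside is 2 mm below it when closed.
- notch (a point): centre of the pry notch at the outer face of the case's front wall, 35 mm above the bench: an opening 60 mm wide (case y) and 10 mm high, from 30 to 40 mm above the bench, directly under the cover's front edge. The blade enters along the case's +x and there is free room behind it above the board.
- opener: flat opening tool, 170 mm, 70 g, lying on the bench's red mat (2 mm thick): black bar handle 100 by 18 mm wide by 22 mm high, and a thin steel blade 70 by 16 by 2.5 mm. Origin on its underside, 40 mm ahead of the handle's middle; x towards the blade's tip, z up. Handle from x = -90 to +10 mm, blade from +10 to +80 mm at mid height (11 mm).
- opener_grip (a point): where to grip the opening tool: in its handle 11 mm above its underside, 100 mm behind the blade's tip, axes as the tool
- opener_tip (a point): middle of the opening tool's blade tip (blade 2.5 mm thick, so its upper face is 1.25 mm above this point)
- board: black circuit board with gold contacts and chips, 58 mm (its x) by 112 mm (its y) by 8 mm thick, 90 g, inside the case with its long side along the case's x, lying loose on the two bars. Origin: centre of its underside; z up. About 35 mm free beside each long side, where the fingers go in; grip across the 58 mm.
- spool: solder spool, 60 mm across and 46 mm high, upright; a bystander. Origin: centre of the underside
- small_board: small green circuit board, 36 by 62 by 8 mm, flat on the red mat; a bystander. Origin: centre of the underside
- driver: thin black precision screwdriver, 116 mm long, 13 mm thick, lying on the bench; a bystander. Origin: centre of the underside, y along its length

How it is judged:
By the outcome, as a careful person would: the job done as asked, in the order asked, and still so for the second after the job is handed in, while the arm keeps its last pose, push and grip.
It also fails if it takes over 72 s, if anything falls off the work surface, if the arm or the gripper's body presses on something with over 40 N, if the wrist force passes 120 N, or if a joint passes its speed limit or range.

ROBOT

A 7-joint arm with a two-finger parallel gripper is mounted at the origin on a cart in front of the work surface, level with it; the furniture and walls round the work are solid. World frame = base frame: x ahead of the robot, y to its left, z up, the work surface at z = 0. Lengths are in m, angles in rad, forces in N, time in s.
With the tool pointing down it reaches from about 0.425 to 0.875 m from the base axis. Payload 4.7 kg.
Tool frame: the origin (TCP) lies midway between the tips of the shut fingers; the grasp point (between the pads) lies 19 mm behind it; z points along the fingers, y is the line along which they close (so a half turn about z gives the same grasp; the last joint's range is limited). The gripper opens to 87 mm and grips with 3 to 60 N. Pads are 19 mm wide; open, the fingers measure 117 mm over their backs; the gripper's body (75 mm by 190 mm) begins 51 mm behind the grasp point.
Start: joints at [1.285, 0.321, -0.07, 1.45, 0.023, 1.371, -0.057], TCP at [0.192, -0.621, 0.183] pointing down, gripper open.
Joint ranges: [-2.86, 2.86], [-0.3, 2.09], [-1.38, 1.24], [0.06, 2.45], [-1.56, 4.7], [0.09, 2.05], [-2.69, 2.69]. Speed limits (rad/s): [2.57, 2.57, 3.14, 3.14, 3.14, 3.14, 3.14].

INTERFACE

Orientations are given as a rotation vector (axis times angle).
In Python, from bench import ctrl gives the robot as it stands. The module is installed in compiled form; this text tells all that it offers.
- The arm moves only by the shell command python3 -m handwheel 'ROWS' [FORCE]. ROWS is JSON, a list of rows, each a list of 7 numbers: the finger opening in m, from 0 to 0.087, then the shift along the tool's x, y, z in m, then the turn, a rotation vector about the tool's x, y, z in degrees. A call has 1 to 12 rows; each row shifts and turns the commanded pose from where the row before left it, along the tool's axes as they then stand; what a row does not reach is not made up. A row lasts 1/8 s, in which the tool goes at most 62.5 mm and 10.7 degrees, less where a joint would pass 70% of its speed; a pose out of reach is approached as far as the arm can. A call is refused whole if a number of a shift passes 0.0625 or a number of a turn 10.7, either way. A call with a gripper value outside its range is refused whole. The fingers move at their own pace and stop on an object; FORCE is the grip in N (left out, the last holds). Time passes only in rows, so rows that do not move let the fingers close. It gives the time, the measured TCP pose, the force, the opening and the grip force at its end, in the units of the state.
- ctrl.get_state(): the state, without advancing time (a new reading comes with each control period).
- ctrl.get_image(name): name is "scene" or "top" or "wrist"; returns (picture, depth): 400x640x3 uint8, blue, green, red; 400x640 float32, m along the optical axis (not along the pixel's ray), 0 where there is no reading.
- ctrl.camera_info(name): a dict with "intrinsics" (3x3 intrinsics, pixels), "R" (3x3) and "t" (3): a world point X has camera coordinates R X + t. Camera axes: x right, y down, z forward; pixel columns grow to the right and rows downward; lengths in m; the calibration is good to about 2 mm. A picture is of the moment at which its call begins: read the wrist's pose just before it. camera_info takes no time and is no camera call; for the wrist camera it gives the pose at the moment of the call.
- ctrl.close_job(): hands the job in; it is judged then, once.
The state is a dict: "time": time; "joint_positions": joint angles; "qd": joint speeds; "joint_torque": joint torques, N m; "position": TCP position; "tool_rot": TCP orientation; "ft_force": force on the tool from outside, world axes, zero at the start; "torque": the same for the moment, N m; "grip_width": opening from 0.0 (shut) to 1.0 (fully open); "grip_force": force on a finger pad.
Only numpy, scipy, OpenCV 4.12 (cv2) and the standard library are available. Lean on these libraries where they do the work, as an engineer would, in place of code of your own. Each camera call takes 0.05 s, during which the arm holds its last target. There are 200 camera calls.

## Working session

There is one attempt and no reset: what is moved stays moved. The work goes in short steps, Python scripts to look and compute and a shell command to move; the robot and the scene stay as the last step left them, time stands still between calls to the robot, and variables do not carry over. Pictures are saved under pics/ and viewed, at most 10 in all, crops included, and the job is handed in when it is done.

```bash
mkdir -p pics; cat > h.py <<'E'
import numpy as np, cv2
from bench import ctrl
from scipy.spatial.transform import Rotation as R
np.set_printoptions(precision=4,suppress=True)
def cloud(name):
    ci=ctrl.camera_info(name); im,d=ctrl.get_image(name)
    K=np.array(ci["intrinsics"]);v,u=np.mgrid[0:400,0:640]
    pc=np.stack([(u-K[0,2])/K[0,0]*d,(v-K[1,2])/K[1,1]*d,d],-1)
    W=(pc-np.array(ci["t"]))@np.array(ci["R"])
    W[d==0]=np.nan
    return im,W
E
python3 - <<'E'
from h import *
for n in ("top","scene"):
    im,W=cloud(n); cv2.imwrite(f"pics/{n}0.png",im); np.save(f"{n}0.npy",W)
    print(n, np.nanmin(W.reshape(-1,3),0),np.nanmax(W.reshape(-1,3),0))
s=ctrl.get_state(); print(s); print(R.from_rotvec(s["tool_rot"]).as_matrix())
E
```

```text
top [-0.2107 -1.3773 -0.7666] [1.8084 1.3304 0.4125]
scene [-0.3737 -2.2725 -0.7763] [3.2934 1.3341 0.7416]
{'time': 0.1, 'joint_positions': array([ 1.2851,  0.3217, -0.0701,  1.4516,  0.0226,  1.3707, -0.0569]), 'qd': array([ 0.0023, -0.0011, -0.0002, -0.0041, -0.0009,  0.0006, -0.0012]), 'joint_torque': array([  0.0003, -49.2568,  -0.4055, -31.3401,  -0.0642,   0.0394,
         0.0001]), 'position': array([ 0.1918, -0.6205,  0.1822]), 'tool_rot': array([-3.1048, -0.469 ,  0.0005]), 'ft_force': array([-0.3299, -0.4345, -0.4265]), 'torque': array([ 0.0005, -0.0236,  0.0414]), 'grip_force': 0.0, 'grip_width': 1.0001310606930363}
[[ 0.9554  0.2954 -0.0006]
 [ 0.2954 -0.9554  0.0015]
 [-0.0001 -0.0016 -1.    ]]
```

View pics/top0.png

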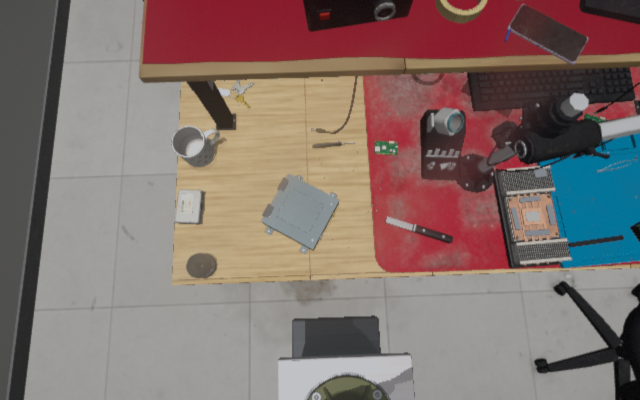

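View pics/scene0.png

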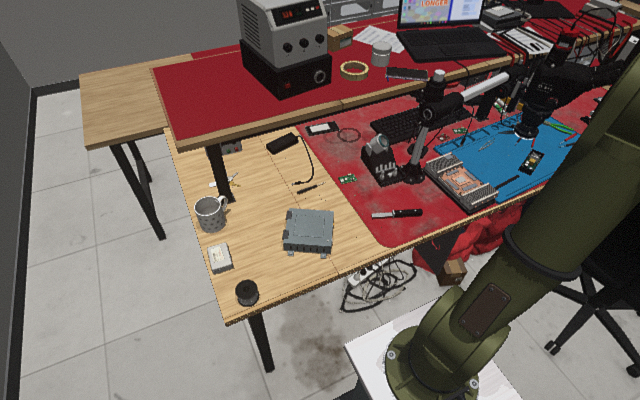

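The top view shows the case at about (302,212), the opener at (388..452, 218..240) with its blade to the left, the driver at (333,145), the small board at (386,148) and the spool at (201,265). In the scene view the case is at (308,230) and the opener at (398,213).

```bash
python3 - <<'E'
from h import *
W=np.load("top0.npy"); im=cv2.imread("pics/top0.png")
a=cv2.resize(im[165:260,250:345],None,fx=6,fy=6,interpolation=cv2.INTER_CUBIC)
s=cv2.imread("pics/scene0.png"); b=cv2.resize(s[195:270,270:345],(570,570),interpolation=cv2.INTER_CUBIC)
cv2.imwrite("pics/c1.png",cv2.resize(np.hstack([a,b]),(800,400)))
z=W[...,2]; u=np.arange(640)[None]; v=np.arange(400)[:,None]
m=(abs(z-.044)<.004)&(u>250)&(u<350)&(v>165)&(v<260)
p=W[m]; r=cv2.minAreaRect(p[:,:2].astype(np.float32)); print("case",m.sum(),r,np.median(p[:,2]),cv2.boxPoints(r))
m=(u>375)&(u<460)&(v>205)&(v<250)&(z>.009)&(z<.04)
p=W[m]; print("opener",m.sum(),cv2.minAreaRect(p[:,:2].astype(np.float32)),np.percentile(p[:,2],[5,50,95]))
mh=m&(z>.019); p=W[mh]; r=cv2.minAreaRect(p[:,:2].astype(np.float32));print("handle",r,p.mean(0),cv2.boxPoints(r),np.median(p[:,2]))
mb=m&(z<.017); p=W[mb]; print("blade",mb.sum(),cv2.minAreaRect(p[:,:2].astype(np.float32)),p.mean(0))
for px in [(330,40),(405,60),(215,110),(345,390),(386,148),(201,265),(333,145),(188,208),(440,150),(475,180)]: print(px,W[px[1],px[0]])
E
```

```text
case 3232 ((0.5016806125640869, 0.09685731679201126), (0.14970047771930695, 0.1382356584072113), 59.74312973022461) 0.044390390818582884 [[ 0.4043  0.067 ]
 [ 0.5237 -0.0026]
 [ 0.5991  0.1267]
 [ 0.4797  0.1963]]
opener 500 ((0.44627901911735535, -0.19942210614681244), (0.16956283152103424, 0.01905345544219017), 69.97215270996094) [0.012  0.0213 0.0259]
handle ((0.4354434609413147, -0.22810113430023193), (0.10687115043401718, 0.018000544980168343), 69.745849609375) [ 0.4341 -0.2301  0.0235] [[ 0.4085 -0.2751]
 [ 0.4254 -0.2813]
 [ 0.4624 -0.1811]
 [ 0.4455 -0.1749]] 0.02364199338190348
blade 195 ((0.44743114709854126, -0.1963367462158203), (0.16297735273838043, 0.0190420038998127), 69.94963836669922) [ 0.459  -0.1616  0.0137]
(330, 40) [0.7939 0.0139 0.2883]
(405, 60) [ 0.7474 -0.1313  0.2845]
(215, 110) [0.7375 0.2876 0.1145]
(345, 390) [0.0818 0.0032 0.0168]
(386, 148) [ 0.6653 -0.1355  0.0051]
(201, 265) [ 0.378   0.3476 -0.0023]
(333, 145) [0.6782 0.0046 0.0069]
(188, 208) [0.5186 0.3749 0.0268]
(440, 150) [ 0.6444 -0.2677  0.035 ]
(475, 180) [ 0.5668 -0.3563  0.0155]
```

View pics/c1.png

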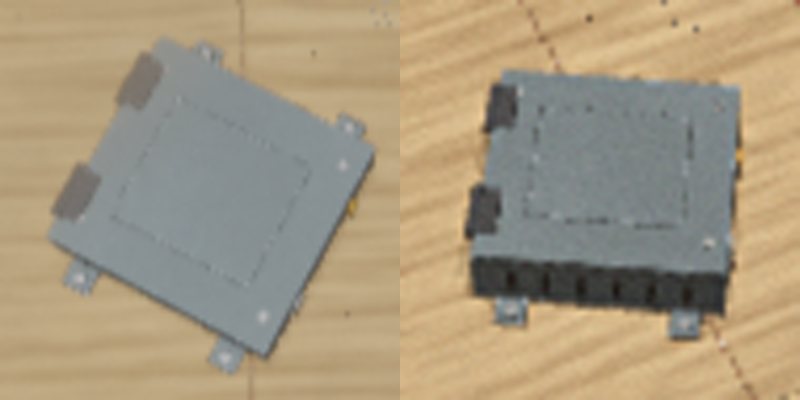

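The crop shows the hinges (dark tabs) on the case's upper-left edge, towards world +y. The front with the notch is the lower-right edge, middle near (0.464, 0.033), and the case yaw is about 60°. The opener's yaw is about 70°, with its tip near (0.475, -0.120). The sizes measured match those given, so I move to hover over the opener.

```bash
cat >> h.py <<'E'
def delta(xyz,yaw=None,say=True):
    "remaining shift (tool axes, mm) and turn (deg) to TCP xyz with tool down, tool x at yaw"
    s=ctrl.get_state(); A=R.from_rotvec(s["tool_rot"]); p=np.array(s["position"])
    X=A.as_matrix()[:,0]; y0=np.degrees(np.arctan2(X[1],X[0]))
    if yaw is None: yaw=y0
    c,q=np.cos(np.radians(yaw)),np.sin(np.radians(yaw))
    T=R.from_matrix(np.array([[c,q,0],[q,-c,0],[0,0,-1.]]))
    print("t",round(s["time"],2),"p",p,"yaw",round(y0,2),"shift mm now-axes",A.inv().apply(np.array(xyz)-p)*1e3,"after-turn axes",T.inv().apply(np.array(xyz)-p)*1e3,"turn",np.degrees((A.inv()*T).as_rotvec()),"F",s["ft_force"],"w",s["grip_width"]*87,"g",s["grip_force"])
E
python3 - <<'E'
from h import *
W=np.load("top0.npy").reshape(-1,3)
for x in np.arange(.35,.75,.05):
    print(round(x,2),[round(float(np.nanmax(W[(abs(W[:,0]-x)<.025)&(abs(W[:,1]-y)<.025),2],initial=-1)),2) for y in np.arange(-.45,.3,.05)])
E
python3 -m handwheel '[[0.087,0.02,-0.018,0,0,0,0],[0.087,0.04,-0.036,-0.005,0,0,0],[0.087,0.04,-0.036,0,0,0,0],[0.087,0.04,-0.036,0,0,0,0],[0.087,0.04,-0.036,0,0,0,0],[0.087,0.04,-0.036,0,0,0,0],[0.087,0.04,-0.036,0,0,0,0],[0.087,0.04,-0.036,0,0,0,0],[0.087,0.04,-0.036,0,0,0,0],[0.087,0.02,-0.018,0,0,0,0]]' 60
python3 -m handwheel '[[0.087,0,0,0,0,0,-10],[0.087,0,0,0,0,0,-10],[0.087,0,0,0,0,0,-10],[0.087,0,0,0,0,0,-10],[0.087,0,0,0,0,0,-10],[0.087,0,0,0,0,0,-2.8],[0.087,0,0,0,0,0,0]]'
python3 - <<'E'
from h import *
delta((.4439,-.206,.1),70)
im,W=cloud("wrist"); cv2.imwrite("pics/w1.png",im); np.save("w1.npy",W)
z=W[...,2]; m=(z>.020)&(z<.030)&(abs(W[...,0]-.435)<.06)&(abs(W[...,1]+.228)<.08)
p=W[m]; r=cv2.minAreaRect(p[:,:2].astype(np.float32)); print("handle",m.sum(),r,cv2.boxPoints(r),np.median(p[:,2]))
m=(z>.009)&(z<.030)&(abs(W[...,0]-.435)<.08)&(abs(W[...,1]+.2)<.11)
p=W[m]; r=cv2.minAreaRect(p[:,:2].astype(np.float32)); print("all",m.sum(),r)
E
```

```text
0.35 [0.05, 0.05, 0.01, 0.01, 0.01, 0.01, 0.01, 0.01, 0.0, 0.01, 0.0, 0.01, 0.0, 0.0, 0.0]
0.4 [0.05, 0.05, 0.01, 0.02, 0.03, 0.01, 0.01, 0.01, 0.0, 0.03, 0.05, 0.05, 0.01, 0.0, 0.0]
0.45 [0.04, 0.04, 0.01, 0.02, 0.03, 0.03, 0.02, 0.02, 0.0, 0.03, 0.05, 0.05, 0.05, 0.05, 0.0]
0.5 [0.05, 0.05, 0.31, 0.01, 0.01, 0.01, 0.02, 0.02, 0.02, 0.05, 0.05, 0.05, 0.05, 0.05, 0.0]
0.55 [0.33, 0.35, 0.41, 0.33, 0.02, 0.01, 0.01, 0.01, 0.0, 0.05, 0.05, 0.05, 0.05, 0.01, 0.0]
0.6 [0.33, 0.39, 0.41, 0.36, 0.05, 0.03, 0.01, 0.01, 0.0, 0.0, 0.04, 0.05, 0.05, 0.01, 0.0]
0.65 [0.01, 0.01, 0.34, 0.11, 0.13, 0.04, 0.01, 0.01, 0.01, 0.0, 0.01, 0.01, 0.0, 0.0, 0.0]
0.7 [0.29, 0.02, 0.07, 0.13, 0.14, 0.02, 0.01, 0.01, 0.01, 0.01, 0.02, 0.0, 0.0, 0.01, 0.01]
time: 1.35
position: [0.4414, -0.2017, 0.188]
tool_rot: [-3.105, -0.476, -0.0]
ft_force: [-0.0, 0.1, -0.3]
grip_width: 0.998
grip_force: 0.0
time: 2.22
position: [0.4399, -0.205, 0.1878]
tool_rot: [-2.574, -1.8, 0.001]
ft_force: [-0.7, 0.2, -0.3]
grip_width: 1.0
grip_force: 0.0
t 2.23 p [ 0.4399 -0.205   0.1878] yaw 69.94 shift mm now-axes [ 0.4864  4.1665 87.7895] after-turn axes [ 0.4791  4.1039 87.7925] turn [-0.0412  0.0021 -0.0571] F [-0.7428  0.2308 -0.305 ] w 87.00020848752055 g 0.0
handle 1112 ((0.4358062446117401, -0.2305307686328888), (0.10031911730766296, 0.017343759536743164), 69.83638000488281) [[ 0.4104 -0.2746]
 [ 0.4267 -0.2806]
 [ 0.4612 -0.1864]
 [ 0.445  -0.1805]] 0.023369984171515285
all 1912 ((0.4476497769355774, -0.1981542557477951), (0.16925890743732452, 0.017480921000242233), 69.91455841064453)
```

Handle measured at 100 by 17 mm, as given, so I go down and grip 92 mm behind the tip.

```bash
python3 -m handwheel '[[0.087,0.003,0.005,0.02,0,0,0],[0.087,0,0,0.04,0,0,0],[0.087,0,0,0.04,0,0,0],[0.087,0,0,0.04,0,0,0],[0.087,0,0,0.02,0,0,0],[0.087,0,0,0.015,0,0,0],[0.087,0,0,0.006,0,0,0],[0.087,0,0,0,0,0,0]]' 60
python3 -c "
from h import *
delta((.4455,-.2041,.005),70)"
```

```text
time: 3.28
position: [0.4461, -0.2042, 0.0073]
tool_rot: [2.574, 1.801, 0.0]
ft_force: [0.6, 0.0, 0.5]
grip_width: 1.003
grip_force: 0.0
t 3.27 p [ 0.4461 -0.2042  0.0073] yaw 69.97 shift mm now-axes [-0.1658 -0.6299  2.3309] after-turn axes [-0.1655 -0.6293  2.3311] turn [ 0.016   0.0031 -0.0326] F [0.6236 0.0064 0.505 ] w 87.29290801123354 g 0.0
```

```bash
python3 -m handwheel '[[0.087,0,-0.0006,0.002,0,0,0],[0.04,0,0,0,0,0,0],[0.01,0,0,0,0,0,0],[0.0,0,0,0,0,0,0],[0.0,0,0,0,0,0,0],[0.0,0,0,0,0,0,0],[0.0,0,0,0,0,0,0]]' 60
python3 -m handwheel '[[0,0,0,0,0,0,0],[0,0,0,-0.01,0,0,0],[0,0,0,-0.03,0,0,0],[0,0,0,-0.03,0,0,0],[0,0,0,0,0,0,0],[0,0,0,0,0,0,0]]'
python3 - <<'E'
from h import *
delta((.4455,-.2041,.005),70)
im,W=cloud("scene"); 
K=ctrl.camera_info("scene"); np.save("s2.npy",W); cv2.imwrite("pics/s2.png",im)
s=ctrl.get_state(); p=np.array(s["position"]); A=R.from_rotvec(s["tool_rot"]).as_matrix()
d=A[:,0]; im,W=cloud("wrist"); cv2.imwrite("pics/w2.png",im)
q=(W-p)@A
for lo in range(-90,100,10):
    m=(q[...,0]*1e3>=lo)&(q[...,0]*1e3<lo+10)&(abs(q[...,1])<.012)&(W[...,2]>p[2]-.015)&(W[...,2]<p[2]+.05)
    if m.sum()>5: print(lo,m.sum(),np.median(q[m],0)*1e3, "z",np.median(W[m][:,2]))
E
```

```text
time: 4.15
position: [0.4453, -0.2039, 0.0051]
tool_rot: [2.574, 1.801, -0.0]
ft_force: [-0.1, 0.5, -1.2]
grip_width: 0.402
grip_force: 0.0
time: 4.9
position: [0.445, -0.2038, 0.0749]
tool_rot: [-2.574, -1.801, 0.001]
ft_force: [-0.0, -1.3, 0.8]
grip_width: 0.003
grip_force: 0.0
t 4.9 p [ 0.445  -0.2038  0.0749] yaw 69.97 shift mm now-axes [-0.0879  0.5858 69.9424] after-turn axes [-0.1056  0.5634 69.9426] turn [-0.0183  0.0143 -0.0255] F [-0.0079 -1.3333  0.7781] w 0.3010104079471676 g 0.0
10 225 [ 11.2281   0.5168 -44.8668] z 0.1192947641886954
```

I lifted before the slow fingers had closed, and they shut on air. I open again, check the opener and regrip.

```bash
python3 -m handwheel '[[0.06,0,0,-0.04,0,0,0],[0.06,0,0,-0.04,0,0,0],[0.06,0,0,0,0,0,0],[0.06,0,0,0,0,0,0],[0.06,0,0,0,0,0,0],[0.06,0,0,0,0,0,0],[0.06,0,0,0,0,0,0],[0.06,0,0,0,0,0,0]]' 60
python3 - <<'E'
from h import *
im,W=cloud("wrist")
z=W[...,2]; m=(z>.020)&(z<.030)&(abs(W[...,0]-.435)<.06)&(abs(W[...,1]+.228)<.08)
p=W[m]; r=cv2.minAreaRect(p[:,:2].astype(np.float32)); print("handle",m.sum(),r,cv2.boxPoints(r),np.median(p[:,2]))
m=(z>.009)&(z<.030)&(abs(W[...,0]-.435)<.08)&(abs(W[...,1]+.2)<.11)
p=W[m]; r=cv2.minAreaRect(p[:,:2].astype(np.float32)); print("all",m.sum(),r)
delta((.4455,-.2041,.005),70)
E
```

```text
time: 6.0
position: [0.4453, -0.2038, 0.155]
tool_rot: [-2.574, -1.801, 0.0]
ft_force: [0.3, 0.3, -0.2]
grip_width: 0.685
grip_force: 0.0
handle 1218 ((0.4368218779563904, -0.22696930170059204), (0.0929146409034729, 0.0179559588432312), 69.71092987060547) [[ 0.4123 -0.2674]
 [ 0.4291 -0.2737]
 [ 0.4614 -0.1865]
 [ 0.4445 -0.1803]] 0.02344108293889298
all 2217 ((0.44871267676353455, -0.19478708505630493), (0.16154548525810242, 0.017990903928875923), 69.66136169433594)
t 6.05 p [ 0.4453 -0.2038  0.155 ] yaw 69.98 shift mm now-axes [ -0.18     0.2851 150.0303] after-turn axes [ -0.1875   0.262  150.0303] turn [-0.0088  0.0028 -0.0194] F [ 0.4715 -0.4967  0.3742] w 59.56137762302473 g 0.0
```

```bash
python3 -m handwheel '[[0.05,0,0,0.02,0,0,0],[0.05,0,0,0.04,0,0,0],[0.05,0,0,0.04,0,0,0],[0.05,0,0,0.03,0,0,0],[0.05,0,0,0.015,0,0,0],[0.05,0,0,0.005,0,0,0],[0.0,0,0,0,0,0,0],[0.0,0,0,0,0,0,0],[0.0,0,0,0,0,0,0],[0.0,0,0,0,0,0,0],[0.0,0,0,0,0,0,0],[0.0,0,0,0,0,0,0]]' 60
python3 -m handwheel '[[0,0,0,0,0,0,0],[0,0,0,0,0,0,0]]'
```

```text
time: 7.55
position: [0.4454, -0.2039, 0.0052]
tool_rot: [2.574, 1.801, -0.0]
ft_force: [0.3, 0.4, 0.7]
grip_width: 0.025
grip_force: 0.0
time: 7.8
position: [0.4454, -0.2039, 0.0051]
tool_rot: [2.574, 1.801, -0.0]
ft_force: [0.0, -0.5, -0.7]
grip_width: 0.008
grip_force: 0.0
```

```bash
python3 - <<'E'
from h import *
im,_=ctrl.get_image("wrist"); s,W=cloud("scene")
cv2.imwrite("pics/w3.png",np.vstack([cv2.resize(im,(480,300)),cv2.resize(s[190:260,350:462],(480,300),interpolation=cv2.INTER_CUBIC)]))
E
```

```text
(no output)
```

View pics/w3.png

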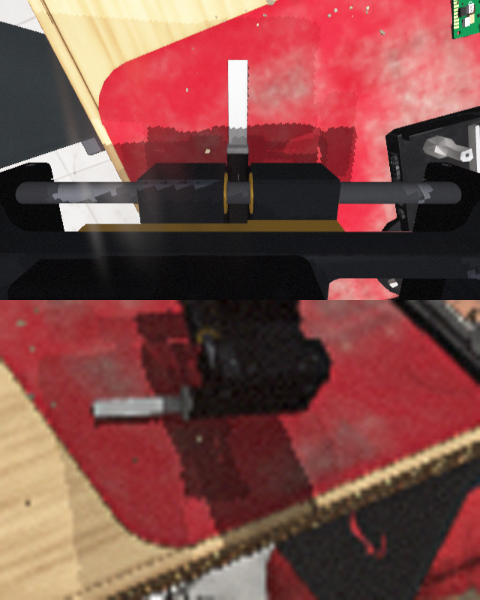

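The wrist view shows the handle between the pads (gap at columns 225–250), yet the reported opening is about 0, so the two disagree. I lift slightly and check the blade with depth.

```bash
python3 -m handwheel '[[0,0,0,0,0,0,0],[0,0,0,-0.005,0,0,0],[0,0,0,-0.015,0,0,0],[0,0,0,0,0,0,0],[0,0,0,0,0,0,0]]' 60
cat >> h.py <<'E'
def blade():
    s=ctrl.get_state(); p=np.array(s["position"]); A=R.from_rotvec(s["tool_rot"]).as_matrix()
    im,W=cloud("wrist"); q=((W-p)@A)*1e3
    sat=cv2.cvtColor(im,cv2.COLOR_BGR2HSV)[...,1]
    for lo in range(20,110,10):
        m=(q[...,0]>=lo)&(q[...,0]<lo+10)&(abs(q[...,1])<12)&(q[...,2]>-30)&(q[...,2]<10+p[2]*1e3)&(sat<60)
        if m.sum()>5: print(lo,m.sum(),"tool",np.median(q[m],0),"xmax",q[m][:,0].max(),"z",np.median(W[m][:,2]))
    return im,W
E
python3 -c "
from h import *
im,W=blade(); print(ctrl.get_state()['joint_torque'], ctrl.get_state()['grip_width'])"
```

```text
time: 8.52
position: [0.4455, -0.204, 0.0255]
tool_rot: [2.573, 1.801, 0.0]
ft_force: [0.0, 0.1, 0.3]
grip_width: 0.003
grip_force: 0.0
20 394 tool [23.7568 -0.2683 11.149 ] xmax 29.930015831449694 z 0.014312787896320714
30 305 tool [35.2129 -0.3072 11.56  ] xmax 39.78122144326341 z 0.01389924800689545
40 329 tool [45.1677 -0.3079 11.5775] xmax 49.99850988772796 z 0.013877346795578982
50 329 tool [54.76   -0.3079 11.532 ] xmax 59.4609489139675 z 0.013925416836399916
60 382 tool [65.0609  0.0357 11.5265] xmax 69.98552247765173 z 0.013923918783791327
70 359 tool [75.1488 -0.2946 11.542 ] xmax 79.67605541758114 z 0.013899939026115265
80 383 tool [85.2007  0.3613 11.5382] xmax 89.82045156612179 z 0.013901821675536998
90 8 tool [90.2704 -4.5398 11.3415] xmax 90.4439513124825 z 0.014096452832736977
[ -0.0039 -32.8466  -1.893  -26.9867  -0.0551   0.0183   0.    ] 0.005767875329946991
```

```bash
python3 - <<'E'
from h import *
s=ctrl.get_state(); p=np.array(s["position"]); A=R.from_rotvec(s["tool_rot"]).as_matrix()
im,W=cloud("wrist"); q=((W-p)@A)*1e3
cv2.imwrite("pics/w4.png",cv2.resize(im[180:330,220:420],(800,600),interpolation=cv2.INTER_CUBIC))
for v in (205,220,235,250,265,280,290):
    print(v,[(u,*np.round(q[v,u]).astype(int)) for u in range(270,370,8) if np.isfinite(q[v,u,0])])
E
```

```text
205 [(270, np.int64(3), np.int64(-36), np.int64(24)), (278, np.int64(4), np.int64(-29), np.int64(23)), (286, np.int64(4), np.int64(-23), np.int64(23)), (294, np.int64(4), np.int64(-17), np.int64(23)), (302, np.int64(4), np.int64(-11), np.int64(24)), (310, np.int64(10), np.int64(-4), np.int64(2)), (318, np.int64(10), np.int64(1), np.int64(2)), (326, np.int64(10), np.int64(7), np.int64(2)), (334, np.int64(4), np.int64(13), np.int64(24)), (342, np.int64(4), np.int64(20), np.int64(24)), (350, np.int64(4), np.int64(26), np.int64(24)), (358, np.int64(4), np.int64(32), np.int64(24)), (366, np.int64(4), np.int64(38), np.int64(23))]
220 [(270, np.int64(39), np.int64(-13), np.int64(-118)), (278, np.int64(39), np.int64(-11), np.int64(-117)), (286, np.int64(39), np.int64(-8), np.int64(-118)), (294, np.int64(39), np.int64(-6), np.int64(-118)), (302, np.int64(-9), np.int64(-11), np.int64(24)), (310, np.int64(-1), np.int64(-5), np.int64(3)), (318, np.int64(-1), np.int64(1), np.int64(1)), (326, np.int64(-1), np.int64(7), np.int64(2)), (334, np.int64(38), np.int64(6), np.int64(-114)), (342, np.int64(
[... 2796 characters left out ...]
t64(29), np.int64(13), np.int64(-133))]
290 [(270, np.int64(25), np.int64(-11), np.int64(-132)), (278, np.int64(26), np.int64(-9), np.int64(-133)), (286, np.int64(26), np.int64(-7), np.int64(-133)), (294, np.int64(26), np.int64(-5), np.int64(-133)), (302, np.int64(14), np.int64(-4), np.int64(-113)), (310, np.int64(-1), np.int64(-2), np.int64(-89)), (318, np.int64(-8), np.int64(1), np.int64(-78)), (326, np.int64(-1), np.int64(4), np.int64(-88)), (334, np.int64(17), np.int64(6), np.int64(-119)), (342, np.int64(26), np.int64(7), np.int64(-133)), (350, np.int64(26), np.int64(9), np.int64(-133)), (358, np.int64(25), np.int64(11), np.int64(-132)), (366, np.int64(26), np.int64(13), np.int64(-133))]
```

View pics/w4.png

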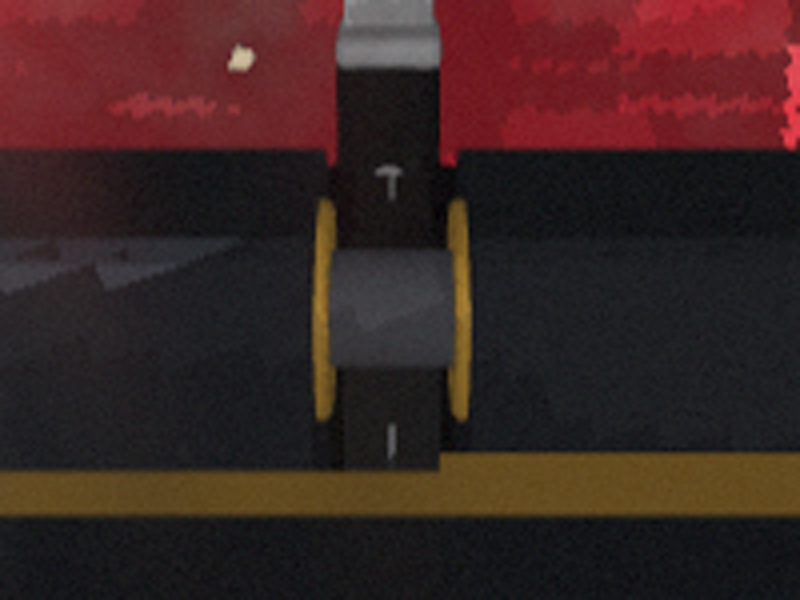

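```bash
python3 - <<'E'
from h import *
s=ctrl.get_state(); p=np.array(s["position"]); A=R.from_rotvec(s["tool_rot"]).as_matrix()
im,W=cloud("wrist"); q=((W-p)@A)*1e3
ci=ctrl.camera_info("wrist"); c=-np.array(ci["R"]).T@np.array(ci["t"]); print("cam in tool",(c-p)@A*1e3)
for v in range(218,250,3): print(v,np.round(q[v,318]),end=" ")
print()
for n in ("scene","top"):
    im,W=cloud(n); q=((W-p)@A)*1e3
    m=(abs(q[...,0])<25)&(abs(q[...,1])<70)&(q[...,2]<8)&(q[...,2]>-150)
    for z in range(-110,10,10):
        k=m&(q[...,2]>=z)&(q[...,2]<z+10)
        if k.sum()>3: print(n,z,k.sum(),"x",np.percentile(q[k][:,0],[5,95]),"y",np.percentile(q[k][:,1],[5,95]))
E
```

```text
cam in tool [  67.2204    0.7947 -201.3252]
218 [0. 1. 2.] 221 [-1.  1.  1.] 224 [ 11.   1. -40.] 227 [ 11.   1. -46.] 230 [ 11.   1. -51.] 233 [ 11.   1. -55.] 236 [ 11.   1. -59.] 239 [ 11.   1. -62.] 242 [  35.    1. -123.] 245 [  34.    1. -125.] 248 [  34.    1. -125.] 
scene -60 8 x [ 9.3007 14.1147] y [-12.3349   5.7425]
scene -50 11 x [ 7.5623 13.743 ] y [-13.1938   4.0011]
scene 0 69 x [-22.1422  21.7539] y [-12.5233   3.6992]
top -10 8 x [16.5126 20.2256] y [-5.616   6.2952]
top 0 13 x [14.8749 21.867 ] y [-9.4983  6.7021]
```

The depth shows the fingers actually end about 38 mm short of the reported TCP. The front face stops at tool z ≈ -38, and the body at -117 is consistent with that. The handle was therefore never between the pads. I'll treat the real tip as reported z + 38 mm, and descend feeling for contact.

```bash
python3 -m handwheel '[[0.05,0,0,0,0,0,0],[0.05,0,0,0,0,0,0],[0.05,0,0,0,0,0,0],[0.05,0,0,0,0,0,0],[0.05,0,0,0,0,0,0],[0.05,0,0,0.02,0,0,0],[0.05,0,0,0.02,0,0,0],[0.05,0,0,0.01,0,0,0],[0.05,0,0,0,0,0,0]]' 60
python3 -m handwheel '[[0.05,0,0,0.003,0,0,0],[0.05,0,0,0,0,0,0]]'
python3 -m handwheel '[[0.05,0,0,0.002,0,0,0],[0.05,0,0,0,0,0,0]]'
```

```text
time: 9.9
position: [0.4449, -0.2035, -0.0254]
tool_rot: [-2.573, -1.801, 0.001]
ft_force: [-0.9, 0.1, 0.8]
grip_width: 0.576
grip_force: 0.0
time: 10.15
position: [0.4457, -0.2041, -0.0275]
tool_rot: [2.573, 1.801, 0.0]
ft_force: [0.3, 0.0, -0.8]
grip_width: 0.572
grip_force: 0.0
time: 10.4
position: [0.4453, -0.2039, -0.0298]
tool_rot: [2.574, 1.801, -0.0]
ft_force: [-0.3, -0.4, -0.2]
grip_width: 0.576
grip_force: 0.0
```

No contact below the bench's reported level, which confirms the offset. Closing.

```bash
python3 -m handwheel '[[0.05,0,0,0.002,0,0,0],[0.0,0,0,0,0,0,0],[0.0,0,0,0,0,0,0],[0.0,0,0,0,0,0,0],[0.0,0,0,0,0,0,0],[0.0,0,0,0,0,0,0],[0.0,0,0,0,0,0,0],[0.0,0,0,0,0,0,0]]' 60
python3 -m handwheel '[[0,0,0,0,0,0,0],[0,0,0,0,0,0,0]]'
```

```text
time: 11.4
position: [0.4454, -0.2039, -0.0318]
tool_rot: [2.574, 1.801, -0.0]
ft_force: [-0.5, 0.9, 0.2]
grip_width: 0.197
grip_force: 60.0
time: 11.65
position: [0.4454, -0.2039, -0.0318]
tool_rot: [2.574, 1.801, -0.0]
ft_force: [-0.8, 0.4, 1.3]
grip_width: 0.199
grip_force: 60.0
```

Gripped (17 mm, 60 N). Lifting and checking the blade.

```bash
python3 -m handwheel '[[0,0,0,-0.005,0,0,0],[0,0,0,-0.02,0,0,0],[0,0,0,-0.03,0,0,0],[0,0.02,-0.01,-0.015,0,0,0],[0,0.03,-0.015,0,0,0,0],[0,0.03,-0.015,0,0,0,0],[0,0.025,-0.013,0,0,0,0],[0,0.011,-0.006,0,0,0,0],[0,0,0,0,0,0,0],[0,0,0,0,0,0,0]]' 60
python3 - <<'E'
from h import *
im,W=blade()
delta((.4295,-.0751,-.0098),70)
z=W[...,2]; m=(abs(z-.044)<.004)&(W[...,0]>.38)&(W[...,0]<.62)&(W[...,1]>-.03)&(W[...,1]<.22)
p=W[m]; r=cv2.minAreaRect(p[:,:2].astype(np.float32)); print("case",m.sum(),r,cv2.boxPoints(r),np.median(p[:,2]))
ny=np.array([np.cos(np.radians(59.7)),np.sin(np.radians(59.7))]); c=np.array([.5017,.0969])
e=(p[:,:2]-c)@np.array([ny,[-ny[1],ny[0]]]).T*1e3
for y in range(-70,70,10):
    k=(e[:,1]>=y)&(e[:,1]<y+10)
    if k.sum()>20: print(y,k.sum(),"front x",np.percentile(e[k,0],[0,1,99]))
E
```

```text
time: 12.9
position: [0.4298, -0.0759, 0.0382]
tool_rot: [2.575, 1.799, -0.0]
ft_force: [0.1, -0.0, -0.9]
grip_width: 0.199
grip_force: 60.0
t 12.95 p [ 0.4298 -0.0759  0.0381] yaw 69.88 shift mm now-axes [ 0.6509 -0.5216 47.9383] after-turn axes [ 0.6436 -0.5129 47.9384] turn [ 0.0087  0.0101 -0.1232] F [-0.3376  0.3124 -1.372 ] w 17.507154673113977 g 59.98734891414642
case 8960 ((0.4689619243144989, 0.0365152470767498), (0.0308384969830513, 0.14034022390842438), 69.01150512695312) [[ 0.3979  0.0473]
 [ 0.529  -0.003 ]
 [ 0.54    0.0258]
 [ 0.409   0.076 ]] 0.04376115750935723
-70 899 front x [-73.6816 -73.4779 -42.9937]
-60 974 front x [-73.7117 -73.388  -44.8478]
-50 912 front x [-73.9404 -73.5095 -46.4108]
-40 854 front x [-73.8884 -73.5014 -48.1753]
-30 787 front x [-73.802  -73.4827 -50.1608]
-20 742 front x [-73.8374 -73.6287 -51.8226]
-10 676 front x [-73.8151 -73.6216 -53.6958]
0 631 front x [-73.9366 -73.6086 -55.3023]
10 565 front x [-73.866  -73.6376 -57.0708]
20 507 front x [-73.9633 -73.7017 -58.9449]
30 452 front x [-74.0347 -73.8596 -60.9347]
40 402 front x [-73.9897 -73.8629 -62.3979]
50 335 front x [-73.9251 -73.7617 -64.2605]
60 224 front x [-74.1241 -74.007  -65.9982]
```

Front edge confirmed, straight and at yaw 59.7°. Now the blade's height and tilt in the tool frame.

```bash
sed -i 's/(q\[...,2\]>-30)&(q\[...,2\]<10+p\[2\]\*1e3)&(sat<60)/(q[...,2]>-75)\&(q[...,2]<-25)/' h.py; python3 -c "
from h import *
blade()"
```

```text
20 760 tool [ 23.0335   0.7976 -46.186 ] xmax 29.97122142114295 z 0.08432039691821376
30 570 tool [ 35.0849   0.7779 -45.801 ] xmax 39.97920534793251 z 0.08393351928008515
40 602 tool [ 45.0422   1.0228 -45.8129] xmax 49.985228576177846 z 0.08394350667730102
50 634 tool [ 55.0712   0.5138 -45.7739] xmax 59.69459875665906 z 0.08390357442380905
60 669 tool [ 64.9459   0.5081 -45.8576] xmax 69.74536710480537 z 0.08398407977793208
70 701 tool [ 74.9206   0.985  -45.8433] xmax 79.9986049104288 z 0.08396772471955298
80 730 tool [ 85.0239   0.9762 -45.8585] xmax 89.97805201550732 z 0.0839817454815574
90 12 tool [ 90.049    1.9234 -45.0388] xmax 90.13074705055915 z 0.08316129232591626
```

Blade is level, upper face at reported z + 45.8 mm, tip at 90 mm. I go down to notch height and then push in.

```bash
python3 -m handwheel '[[0,0,0,0.015,0,0,0],[0,0,0,0.02,0,0,0],[0,0,0,0.0137,0,0,0],[0,0,0,0,0,0,0]]' 60
python3 -m handwheel '[[0,0.012,0.002,0,0,0,0],[0,0.012,0.002,0,0,0,0],[0,0.009,0.002,0,0,0,0],[0,0,0,0,0,0,0]]'
python3 -m handwheel '[[0,0.012,0.002,0,0,0,0],[0,0.012,0.0023,0,0,0,0],[0,0,0,0,0,0,0]]'
```

```text
time: 13.5
position: [0.4283, -0.0743, -0.012]
tool_rot: [-2.572, -1.8, 0.003]
ft_force: [-0.1, 0.2, -0.5]
grip_width: 0.201
grip_force: 60.0
time: 14.0
position: [0.4474, -0.0447, -0.0102]
tool_rot: [2.572, 1.804, 0.001]
ft_force: [-0.2, -0.2, -0.6]
grip_width: 0.201
grip_force: 60.0
time: 14.38
position: [0.4595, -0.0233, -0.0105]
tool_rot: [-2.572, -1.804, -0.001]
ft_force: [-1.0, -0.4, -0.0]
grip_width: 0.201
grip_force: 60.0
```

Blade is in 37 mm with no contact force. Working out the opening arc.

```bash
cat >> h.py <<'E'
C=np.array([.5017,.0969]); N=np.array([.504,.8637]); HU=.0714
def tipcase():
    s=ctrl.get_state(); p=np.array(s["position"]); A=R.from_rotvec(s["tool_rot"]).as_matrix()
    t=p+A@np.array([.0902,0.0005,-.0458]); d=t[:2]-C
    return np.array([d@N-HU, d@[-N[1],N[0]], t[2]-.042]),A,s
def arc(ths,sr):
    (u,y,z),A,s=tipcase(); print("tip u,y,z rel hinge",u,y,z,"F",s["ft_force"],"w",s["grip_width"],"g",s["grip_force"],"t",s["time"])
    for th in ths:
        t=np.radians(th); U=-sr*np.cos(t)-.002*np.sin(t); Z=sr*np.sin(t)-.002*np.cos(t)
        print(th,"tool shift mm",np.round(A.T@np.array([N[0]*(U-u),N[1]*(U-u),Z-z])*1e3,1)); u,z=U,Z
E
python3 -c "
from h import *
arc([0,5,10,15,20,25,30,35,40,45,50,55,60,65,70,75,80,85,90,95,100,105],.115)"
```

```text
tip u,y,z rel hinge -0.1077135667551416 -0.00839033559983631 -0.006595316594114463 F [-0.97   -0.3514 -0.0395] w 0.20079202446483124 g 59.9876207113266 t 14.375
0 tool shift mm [-7.2 -1.3 -4.6]
5 tool shift mm [  0.3   0.1 -10. ]
10 tool shift mm [  1.1   0.2 -10. ]
15 tool shift mm [ 2.   0.4 -9.8]
20 tool shift mm [ 2.8  0.5 -9.6]
25 tool shift mm [ 3.6  0.7 -9.3]
30 tool shift mm [ 4.4  0.8 -9. ]
35 tool shift mm [ 5.2  0.9 -8.6]
40 tool shift mm [ 5.9  1.1 -8.1]
45 tool shift mm [ 6.5  1.2 -7.5]
50 tool shift mm [ 7.2  1.3 -6.9]
55 tool shift mm [ 7.7  1.4 -6.2]
60 tool shift mm [ 8.2  1.5 -5.5]
65 tool shift mm [ 8.7  1.6 -4.8]
70 tool shift mm [ 9.1  1.7 -4. ]
75 tool shift mm [ 9.4  1.7 -3.2]
80 tool shift mm [ 9.6  1.8 -2.3]
85 tool shift mm [ 9.8  1.8 -1.5]
90 tool shift mm [ 9.9  1.8 -0.6]
95 tool shift mm [9.9 1.8 0.3]
100 tool shift mm [9.8 1.8 1.1]
105 tool shift mm [9.7 1.8 2. ]
```

```bash
python3 -m handwheel '[[0,-0.007,-0.0013,0,0,0,0],[0,0,0,-0.0046,0,0,0],[0,0.0003,0,-0.005,0,0,0],[0,0,0,-0.005,0,0,0],[0,0,0,0,0,0,0]]' 60
python3 -m handwheel '[[0,0.0011,0.0002,-0.01,0,0,0],[0,0.002,0.0004,-0.0098,0,0,0],[0,0.0028,0.0005,-0.0096,0,0,0],[0,0,0,0,0,0,0]]'
python3 - <<'E'
from h import *
arc([25],.115); im,W=blade()
s=ctrl.get_state();sc,W=cloud("scene"); np.save("s3.npy",W)
d=W[...,:2]-C; u=d@N-HU; y=d@np.array([-N[1],N[0]]); z=W[...,2]-.042
m=(u>-.15)&(u<-.02)&(abs(y)<.065)&(z>.004)&(z<.12)
a=np.degrees(np.arctan2(z[m],-u[m])); r=np.hypot(u[m],z[m]); print(m.sum(),np.percentile(a,[5,25,50,75,95]))
E
```

```text
time: 15.0
position: [0.4553, -0.0308, 0.0044]
tool_rot: [2.573, 1.801, -0.0]
ft_force: [-0.8, -2.2, -3.1]
grip_width: 0.2
grip_force: 60.0
time: 15.5
position: [0.4595, -0.0247, 0.0346]
tool_rot: [2.572, 1.801, 0.003]
ft_force: [0.1, -0.8, -1.8]
grip_width: 0.2
grip_force: 60.0
tip u,y,z rel hinge -0.10893819530396931 -0.00917844541622818 0.038462831287850226 F [ 0.1152 -0.7989 -1.7695] w 0.19956720115071094 g 59.98751163482666 t 15.5
25 tool shift mm [ 3.8  0.7 -8.3]
20 764 tool [ 23.119    0.5172 -46.1492] xmax 29.989118991074783 z 0.08076704307670488
30 565 tool [ 35.103    0.4942 -45.7124] xmax 39.99830910571665 z 0.08033684464051226
40 603 tool [ 45.0133   0.9935 -45.7077] xmax 49.999683275186314 z 0.08033956516456645
50 638 tool [ 54.9096   0.7318 -45.7321] xmax 59.65060920378044 z 0.08036559941291885
60 1034 tool [ 66.0131   0.9594 -58.6629] xmax 69.99793003345633 z 0.0933141709165689
70 1164 tool [ 74.9173   0.0403 -55.9977] xmax 79.91337080504194 z 0.09065746175391008
80 1174 tool [ 85.0464   0.0216 -52.2555] xmax 89.99873335799174 z 0.08691822896400733
90 1155 tool [ 94.9207  -0.4351 -49.9467] xmax 99.99456131178957 z 0.08460767760163526
100 1120 tool [104.9588  -0.005  -46.282 ] xmax 109.99469975352501 z 0.0809483285706401
1249 [18.8342 20.3105 21.0128 21.911  24.1318]
```

Cover is at about 20° and following the blade, and the tool has not slipped. I continue the arc.

```bash
python3 -m handwheel '[[0,0.0036,0.0007,-0.0093,0,0,0],[0,0.0044,0.0008,-0.009,0,0,0],[0,0.0052,0.0009,-0.0086,0,0,0],[0,0.0059,0.0011,-0.0081,0,0,0],[0,0.0065,0.0012,-0.0075,0,0,0],[0,0.0072,0.0013,-0.0069,0,0,0],[0,0.0077,0.0014,-0.0062,0,0,0],[0,0.0082,0.0015,-0.0055,0,0,0],[0,0,0,0,0,0,0]]' 60
python3 - <<'E'
from h import *
arc([60,65,70,75,80,85,90,95,100,105],.115)
sc,W=cloud("scene")
d=W[...,:2]-C; u=d@N-HU; y=d@np.array([-N[1],N[0]]); z=W[...,2]-.042
m=(u>-.15)&(u<.08)&(abs(y)<.065)&(z>.03)&(z<.15)&(np.hypot(u,z)<.15)
a=np.degrees(np.arctan2(z[m],-u[m])); print(m.sum(),np.percentile(a,[5,25,50,75,95]))
E
```

```text
time: 16.73
position: [0.4844, 0.0187, 0.0952]
tool_rot: [2.572, 1.803, 0.003]
ft_force: [-1.1, -0.3, -1.0]
grip_width: 0.203
grip_force: 60.0
tip u,y,z rel hinge -0.0588812605374692 -0.00875831418928233 0.09913846752451355 F [-1.1264 -0.2994 -1.026 ] w 0.20298287045769467 g 59.987624287605286 t 16.725
60 tool shift mm [-0.3 -0.1  0.5]
65 tool shift mm [ 8.7  1.6 -4.8]
70 tool shift mm [ 9.1  1.7 -4. ]
75 tool shift mm [ 9.4  1.7 -3.2]
80 tool shift mm [ 9.6  1.8 -2.3]
85 tool shift mm [ 9.8  1.8 -1.5]
90 tool shift mm [ 9.9  1.8 -0.6]
95 tool shift mm [9.9 1.8 0.3]
100 tool shift mm [9.8 1.8 1.2]
105 tool shift mm [9.7 1.8 2. ]
583 [45.5235 61.2459 61.8249 62.6935 64.3002]
```

```bash
python3 -m handwheel '[[0,0.0087,0.0016,-0.0043,0,0,0],[0,0.0091,0.0017,-0.004,0,0,0],[0,0.0094,0.0017,-0.0032,0,0,0],[0,0.0096,0.0018,-0.0023,0,0,0],[0,0.0098,0.0018,-0.0015,0,0,0],[0,0.0099,0.0018,-0.0006,0,0,0],[0,0.0099,0.0018,0.0003,0,0,0],[0,0.0098,0.0018,0.0012,0,0,0],[0,0.008,0.0015,0.0015,0,0,0],[0,0,0,0,0,0,0]]' 60
python3 - <<'E'
from h import *
arc([],.115)
sc,W=cloud("scene"); cv2.imwrite("pics/s4.png",sc[150:300,240:440].repeat(3,0).repeat(3,1))
d=W[...,:2]-C; u=d@N-HU; y=d@np.array([-N[1],N[0]]); z=W[...,2]-.042
m=(u>-.03)&(u<.08)&(abs(y)<.065)&(z>.03)&(z<.15)&(np.hypot(u,z)<.15)
a=np.degrees(np.arctan2(z[m],-u[m])); print(m.sum(),np.percentile(a,[5,25,50,75,95]))
E
```

```text
time: 18.02
position: [0.527, 0.0925, 0.1072]
tool_rot: [-2.572, -1.802, -0.001]
ft_force: [-0.6, 0.6, -1.6]
grip_width: 0.201
grip_force: 60.0
tip u,y,z rel hinge 0.026332907699338562 -0.008488247906277821 0.11109885825055657 F [-0.5897  0.57   -1.6177] w 0.20076707187206616 g 59.987415075302124 t 18.025
668 [ 87.5807 104.0209 104.7506 105.1181 105.6323]
```

View pics/s4.png

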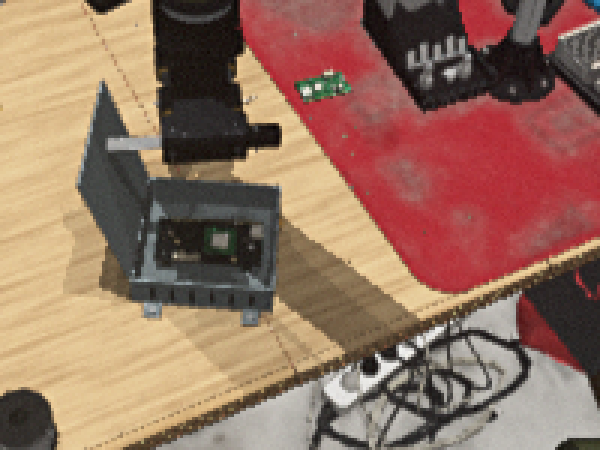

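The scene crop shows the cover leaning back (about 104°) with the blade tip against it at (110,143). The board is visible in the tray at (215,240). I back the tool off and take it to its old place on the mat.

```bash
python3 -m handwheel '[[0,-0.015,0,0,0,0,0],[0,-0.035,0,0,0,0,0],[0,-0.04,0.003,0,0,0,0],[0,-0.04,0.004,0,0,0,0],[0,-0.04,0.004,0.01,0,0,0],[0,-0.04,0.004,0.02,0,0,0],[0,-0.04,0.004,0.02,0,0,0],[0,-0.035,0.004,0.02,0,0,0],[0,-0.02,0.002,0.02,0,0,0],[0,0,0,0.01,0,0,0],[0,0,0,0,0,0,0]]' 60
python3 - <<'E'
from h import *
delta((.4454,-.2039,-.0318),70)
im,W=cloud("top"); np.save("t5.npy",W); cv2.imwrite("pics/t5.png",im)
d=W[...,:2]-C; u=d@N+.0011; y=d@np.array([-N[1],N[0]]); z=W[...,2]
m=(abs(u)<.066)&(abs(y)<.063)&(z>.021)&(z<.033)
e=np.c_[u[m],y[m]]*1e3; print("board",m.sum(),cv2.minAreaRect(e.astype(np.float32)),np.percentile(z[m],[5,50,95]),np.percentile(e,[1,99],0))
E
```

```text
time: 19.45
position: [0.4454, -0.203, 0.0071]
tool_rot: [-2.573, -1.801, 0.0]
ft_force: [-0.1, 0.2, -0.2]
grip_width: 0.196
grip_force: 60.0
t 19.45 p [ 0.4454 -0.203   0.0071] yaw 69.99 shift mm now-axes [-0.8494  0.3712 38.9282] after-turn axes [-0.8226  0.3284 38.9292] turn [-0.0629 -0.0396 -0.009 ] F [-0.0628  0.2391 -0.1964] w 17.08302497600466 g 59.987618923187256
board 318 ((-2.0226898193359375, -1.2877979278564453), (110.954345703125, 56.005558013916016), 1.7673949003219604) [0.0211 0.0222 0.0273] [[-56.8043 -26.5364]
 [ 51.1533  26.5706]]
```

```bash
python3 -m handwheel '[[0,0,0,0.012,0,0,0],[0,0,0,0.015,0,0,0],[0,0,0,0.007,0,0,0],[0,0,0,0.003,0,0,0],[0,0,0,0.0015,0,0,0],[0,0,0,0,0,0,0]]' 60
python3 -m handwheel '[[0,0,0,0.0006,0,0,0],[0,0,0,0,0,0,0]]'
```

```text
time: 20.25
position: [0.4461, -0.204, -0.0309]
tool_rot: [2.574, 1.801, 0.0]
ft_force: [-0.9, 0.7, -0.3]
grip_width: 0.196
grip_force: 60.0
time: 20.5
position: [0.446, -0.2041, -0.0315]
tool_rot: [2.574, 1.801, 0.0]
ft_force: [-0.3, 0.7, -1.0]
grip_width: 0.2
grip_force: 60.0
```

```bash
python3 -m handwheel '[[0,0,0,0.0005,0,0,0],[0,0,0,0,0,0,0]]' 
python3 -m handwheel '[[0.02,0,0,0,0,0,0],[0.03,0,0,0,0,0,0],[0.045,0,0,0,0,0,0],[0.05,0,0,0,0,0,0],[0.05,0,0,0,0,0,0],[0.05,0,0,-0.01,0,0,0],[0.087,0,0,-0.03,0,0,0],[0.087,0,0,-0.04,0,0,0],[0.087,0,0,-0.04,0,0,0],[0.087,0,0,-0.02,0,0,0],[0.087,0,0,0,0,0,0]]'
python3 - <<'E'
from h import *
im,W=cloud("wrist"); z=W[...,2]
m=(z>.009)&(z<.030)&(abs(W[...,0]-.435)<.08)&(abs(W[...,1]+.2)<.11)
p=W[m]; print("all",m.sum(),cv2.minAreaRect(p[:,:2].astype(np.float32)),np.percentile(p[:,2],[5,50,95]))
delta((C[0]-.0011*N[0],C[1]-.0011*N[1],.15),59.74)
im,W=cloud("scene"); z=W[...,2]; d=W[...,:2]-C; u=d@N+.0011; y=d@np.array([-N[1],N[0]])
m=(abs(u)<.066)&(abs(y)<.063)&(z>.0235)&(z<.033)
e=np.c_[u[m],y[m]]*1e3; print("board",m.sum(),cv2.minAreaRect(e.astype(np.float32)),np.percentile(z[m],[5,50,95]),np.percentile(e,[1,99],0))
E
```

```text
time: 20.75
position: [0.446, -0.2041, -0.0318]
tool_rot: [2.573, 1.801, -0.0]
ft_force: [-0.7, 0.3, 1.9]
grip_width: 0.201
grip_force: 60.0
time: 22.12
position: [0.4473, -0.2046, 0.11]
tool_rot: [2.57, 1.799, 0.002]
ft_force: [0.7, 0.3, -0.3]
grip_width: 0.98
grip_force: 0.0
all 2552 ((0.4528156518936157, -0.18708524107933044), (0.14329400658607483, 0.01820717193186283), 69.83899688720703) [0.013  0.0206 0.0245]
t 22.18 p [ 0.4462 -0.2041  0.1085] yaw 69.98 shift mm now-axes [300.7371 -51.0671 -41.8031] after-turn axes [ 286.8853 -103.783   -41.5224] turn [ 0.096   0.0293 10.2391] F [-0.4306 -0.9676  0.048 ] w 85.97730345385384 g 0.0
board 79 ((-1.5261306762695312, -16.381328582763672), (126.9325180053711, 93.10557556152344), 0.14286600053310394) [0.0237 0.0264 0.0325] [[-62.3627 -62.985 ]
 [ 61.9941  29.8735]]
```

The opener lies back on the mat at its original pose. Moving over the case.

```bash
python3 -m handwheel '[[0.087,0,0,-0.01,0,0,5.2],[0.087,0,0,-0.01,0,0,5],[0.087,0.02,-0.008,0,0,0,0],[0.087,0.038,-0.014,0,0,0,0],[0.087,0.038,-0.014,0,0,0,0],[0.087,0.038,-0.014,0,0,0,0],[0.087,0.038,-0.014,0,0,0,0],[0.087,0.038,-0.014,0,0,0,0],[0.087,0.038,-0.014,0,0,0,0],[0.087,0.036,-0.01,0,0,0,0],[0.087,0,0,0,0,0,0],[0.087,0,0,0,0,0,0]]'
python3 - <<'E'
from h import *
delta((C[0]-.0011*N[0],C[1]-.0011*N[1],.13),59.74)
s=ctrl.get_state(); p=np.array(s["position"]); A=R.from_rotvec(s["tool_rot"]).as_matrix()
im,W=cloud("wrist"); cv2.imwrite("pics/w5.png",im); np.save("w5.npy",W)
z=W[...,2]; d=W[...,:2]-C; u=d@N+.0011; y=d@np.array([-N[1],N[0]])
m=((abs(u)<.066)&(abs(y)<.063)&(z>.0215)&(z<.033)).astype(np.uint8)
n,l,st,_=cv2.connectedComponentsWithStats(m); k=1+np.argmax(st[1:,4]); m=l==k
e=np.c_[u[m],y[m]]*1e3; print("board",m.sum(),cv2.minAreaRect(e.astype(np.float32)),np.percentile(z[m],[5,50,95]),np.percentile(e,[1,99],0))
m=(abs(z-.04)<.003)&(abs(u)<.09)&(abs(y)<.08); e=np.c_[u[m],y[m]]*1e3; print("walls",m.sum(),np.percentile(e,[.5,99.5],0))
for a,b in((-30,0),(0,30)):
    k=(e[:,0]>a)&(e[:,0]<b); print(a,[np.round([v.min(),v.max()],1) for v in (e[k&(e[:,1]<0),1],e[k&(e[:,1]>0),1]) if len(v)])
E
```

```text
time: 23.72
position: [0.4998, 0.092, 0.1266]
tool_rot: [-2.723, -1.565, 0.004]
ft_force: [0.6, 0.4, 0.3]
grip_width: 1.0
grip_force: 0.0
t 23.73 p [0.4998 0.092  0.1266] yaw 59.77 shift mm now-axes [ 4.1263 -0.8592 -3.3868] after-turn axes [ 4.1314 -0.8551 -3.3816] turn [-0.1045  0.0939  0.0285] F [0.622  0.4338 0.2693] w 86.96352707855978 g 0.0
board 225 ((19.952533721923828, 20.540082931518555), (29.91872787475586, 11.862369537353516), 2.0815746784210205) [0.0219 0.0256 0.0268] [[ 6.5319 14.5176]
 [34.7158 26.7144]]
walls 1487 [[-55.4294 -69.1767]
 [ 71.2561  68.6046]]
-30 [array([-69.3, -65. ]), array([64.3, 68.4])]
0 [array([-69.2, -64.9]), array([64.5, 68.7])]
```

View pics/w5.png

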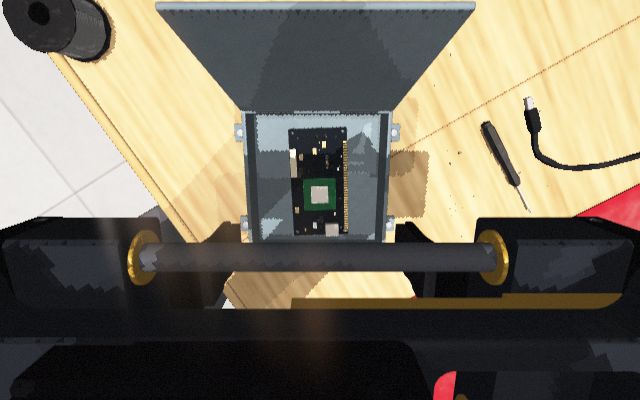

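The wrist view shows the board at columns 289–347, from row 127 to about row 237, and a cover that stands leaning back. The tray walls are symmetric about y ≈ 0. Now the exact board edges.

```bash
python3 - <<'E'
from h import *
W=np.load("w5.npy"); im=cv2.imread("pics/w5.png"); g=cv2.cvtColor(im,cv2.COLOR_BGR2GRAY)
ci=ctrl.camera_info("wrist"); K=np.array(ci["intrinsics"]); Rc=np.array(ci["R"]); t=np.array(ci["t"]); o=-Rc.T@t
def cast(u,v,z):
    r=Rc.T@np.linalg.inv(K)@[u,v,1.]; X=o+r*(z-o[2])/r[2]; d=X[:2]-C; return np.round([ (d@N+.0011)*1e3, d@[-N[1],N[0]]*1e3],1)
for v in (140,165,185,205,225):
    row=g[v,275:362].astype(int); dz=W[v,275:362,2]
    print(v,"gray",list(row[8:20]),list(row[64:80]),"z@",np.round(dz[[5,22,40,60,82]],4))
    # board: first/last x where height>0.014
    k=np.where((dz>.014)&(dz<.034))[0]+275; print("   cols",k.min(),k.max(),cast(k.min(),v,.02),cast(k.max(),v,.02), cast(k.min(),v,.026),cast(k.max(),v,.026))
for u in (300,320,335):
    col=W[105:245,u,2]; k=np.where((col>.014)&(col<.034))[0]+105; print(u,k.min(),k.max(),cast(u,127,.02),cast(u,237,.02))
E
```

```text
140 gray [np.int64(181), np.int64(186), np.int64(183), np.int64(185), np.int64(183), np.int64(113), np.int64(42), np.int64(42), np.int64(44), np.int64(39), np.int64(43), np.int64(44)] [np.int64(39), np.int64(41), np.int64(42), np.int64(37), np.int64(82), np.int64(86), np.int64(88), np.int64(90), np.int64(141), np.int64(98), np.int64(100), np.int64(97), np.int64(98), np.int64(100), np.int64(100), np.int64(101)] z@ [0.0042 0.0198 0.0197 0.0201 0.0054]
   cols 289 346 [42.6 26.7] [ 42.6 -29.9] [43.  26.1] [ 43.  -29.4]
165 gray [np.int64(95), np.int64(94), np.int64(93), np.int64(94), np.int64(97), np.int64(97), np.int64(97), np.int64(128), np.int64(160), np.int64(163), np.int64(158), np.int64(158)] [np.int64(69), np.int64(25), np.int64(22), np.int64(19), np.int64(72), np.int64(122), np.int64(158), np.int64(156), np.int64(109), np.int64(112), np.int64(99), np.int64(99), np.int64(98), np.int64(98), np.int64(98), np.int64(112)] z@ [0.0041 0.0191 0.02   0.0206 0.0043]
   cols 290 346 [17.7 26.2] [ 17.7 -30.5] [18.5 25.7] [ 18.6 -29.9]
185 gray [np.int64(75), np.int64(78), np.int64(79), np.i
[... 950 characters left out ...]
 25.1] [-24.4 -32.5] [-22.7  24.5] [-22.7 -31.9]
225 gray [np.int64(101), np.int64(103), np.int64(106), np.int64(102), np.int64(104), np.int64(104), np.int64(104), np.int64(100), np.int64(102), np.int64(103), np.int64(59), np.int64(31)] [np.int64(24), np.int64(24), np.int64(25), np.int64(25), np.int64(31), np.int64(111), np.int64(159), np.int64(155), np.int64(166), np.int64(105), np.int64(106), np.int64(105), np.int64(108), np.int64(110), np.int64(110), np.int64(109)] z@ [0.0036 0.0218 0.0221 0.0258 0.0026]
   cols 294 347 [-46.6  23.4] [-46.5 -33. ] [-44.4  22.9] [-44.4 -32.4]
300 113 234 [55.2 15.6] [-60.2  17.2]
320 128 233 [55.2 -4.1] [-60.2  -4.3]
335 113 235 [ 55.2 -18.8] [-60.2 -20.5]
```

Board is 57.5 mm wide, about 112 mm long, centred at case (-2, -3) mm and turned +2°, which agrees with the top view. I align and go down in stages.

```bash
python3 -m handwheel '[[0.078,0.002,0.0012,0.01,0,0,-1.95],[0.078,0,0,0.03,0,0,0],[0.078,0,0,0.03,0,0,0],[0.078,0,0,0.02,0,0,0],[0.078,0,0,0,0,0,0],[0.078,0,0,0,0,0,0]]' 25
python3 -c "
from h import *
delta((.5025-.0006,.0929+.0003,-.030),61.7)"
```

```text
time: 24.52
position: [0.5032, 0.0937, 0.0383]
tool_rot: [2.697, 1.611, 0.001]
ft_force: [-0.3, 0.1, 0.5]
grip_width: 0.893
grip_force: 0.0
t 24.52 p [0.5032 0.0937 0.0383] yaw 61.72 shift mm now-axes [-1.046  -0.9325 68.2706] after-turn axes [-1.0231 -0.8923 68.2715] turn [ 0.0334 -0.0195  0.0181] F [-0.3355  0.0861  0.475 ] w 77.66486367422571 g 0.0
```

```bash
python3 -m handwheel '[[0.078,-0.001,-0.0009,0.015,0,0,0],[0.078,0,0,0.015,0,0,0],[0.078,0,0,0.01,0,0,0],[0.078,0,0,0,0,0,0]]' 25
python3 -m handwheel '[[0.078,0,0,0.012,0,0,0],[0.078,0,0,0.01,0,0,0],[0.078,0,0,0,0,0,0]]'
python3 -c "
from h import *
delta((.5025-.0006,.0929+.0003,-.030),61.7)"
```

```text
time: 25.02
position: [0.5004, 0.0935, -0.0034]
tool_rot: [-2.695, -1.611, 0.003]
ft_force: [-0.4, 0.5, 0.1]
grip_width: 0.894
grip_force: 0.0
time: 25.4
position: [0.5005, 0.0934, -0.0252]
tool_rot: [-2.696, -1.611, 0.003]
ft_force: [-0.2, -0.3, 0.1]
grip_width: 0.897
grip_force: 0.0
t 25.4 p [ 0.5005  0.0934 -0.0252] yaw 61.74 shift mm now-axes [0.4912 1.3479 4.7785] after-turn axes [0.4874 1.339  4.7814] turn [-0.1017  0.0571  0.0399] F [-0.1666 -0.2627  0.1065] w 78.06809383539462 g 0.0
```

```bash
python3 -m handwheel '[[0.078,0,0.0006,0.004,0,0,0],[0.078,0,0,0,0,0,0],[0.05,0,0,0,0,0,0],[0.05,0,0,0,0,0,0],[0.05,0,0,0,0,0,0],[0.05,0,0,0,0,0,0],[0.05,0,0,0,0,0,0],[0.05,0,0,0,0,0,0]]' 25
python3 -m handwheel '[[0.05,0,0,0,0,0,0],[0.05,0,0,0,0,0,0]]' 30
```

```text
time: 26.4
position: [0.5021, 0.0932, -0.0281]
tool_rot: [2.697, 1.611, 0.0]
ft_force: [-0.7, -0.4, 1.4]
grip_width: 0.652
grip_force: 25.0
time: 26.65
position: [0.5021, 0.0932, -0.028]
tool_rot: [2.696, 1.612, 0.0]
ft_force: [-0.5, 0.0, 1.7]
grip_width: 0.647
grip_force: 30.0
```

Holding the board (56 mm, 30 N). I lift it gently, straight up.

```bash
python3 -m handwheel '[[0.05,0,0,-0.003,0,0,0],[0.05,0,0,-0.008,0,0,0],[0.05,0,0,-0.012,0,0,0],[0.05,0,0,-0.018,0,0,0],[0.05,0,0,-0.022,0,0,0],[0.05,0,0,-0.025,0,0,0],[0.05,0,0,-0.025,0,0,0],[0.05,0,0,-0.025,0,0,0],[0.05,0,0,-0.025,0,0,0],[0.05,0,0,-0.022,0,0,0],[0.05,0,0,-0.015,0,0,0],[0.05,0,0,-0.008,0,0,0]]' 30
python3 -m handwheel '[[0.05,0,0,-0.003,0,0,0],[0.05,0,0,0,0,0,0],[0.05,0,0,0,0,0,0],[0.05,0,0,0,0,0,0],[0.05,0,0,0,0,0,0],[0.05,0,0,0,0,0,0],[0.05,0,0,0,0,0,0],[0.05,0,0,0,0,0,0],[0.05,0,0,0,0,0,0]]'
python3 - <<'E'
from h import *
s=ctrl.get_state(); p=np.array(s["position"]); A=R.from_rotvec(s["tool_rot"]).as_matrix(); print("tilt deg",np.degrees(np.arccos(-A[2,2])))
im,W=cloud("wrist"); cv2.imwrite("pics/w6.png",im); q=((W-p)@A)*1e3
m=(abs(q[...,0])<70)&(abs(q[...,1])<27)&(q[...,2]>-60)&(q[...,2]<-25)
k=q[m]; a,b,c=np.linalg.lstsq(np.c_[k[:,:2],np.ones(len(k))],k[:,2],rcond=None)[0]; print(m.sum(),"board tilt deg about",np.degrees([a,b]),"z",np.median(W[m][:,2]),np.percentile(k,[1,99],0))
sc,Ws=cloud("scene"); cv2.imwrite("pics/s6.png",sc[100:300,220:460].repeat(3,0).repeat(3,1))
E
```

```text
time: 28.15
position: [0.5022, 0.0933, 0.181]
tool_rot: [2.696, 1.611, 0.002]
ft_force: [-0.0, -0.3, -1.3]
grip_width: 0.647
grip_force: 30.0
time: 29.28
position: [0.502, 0.0932, 0.1828]
tool_rot: [2.697, 1.612, -0.0]
ft_force: [-0.5, 0.5, -1.7]
grip_width: 0.653
grip_force: 30.0
tilt deg 0.0057947937017264976
13200 board tilt deg about [0.302  2.0154] z 0.23070495850673375 [[-29.5833 -26.4828 -54.3124]
 [ 56.4227  26.417  -46.2997]]
```

View pics/s6.png

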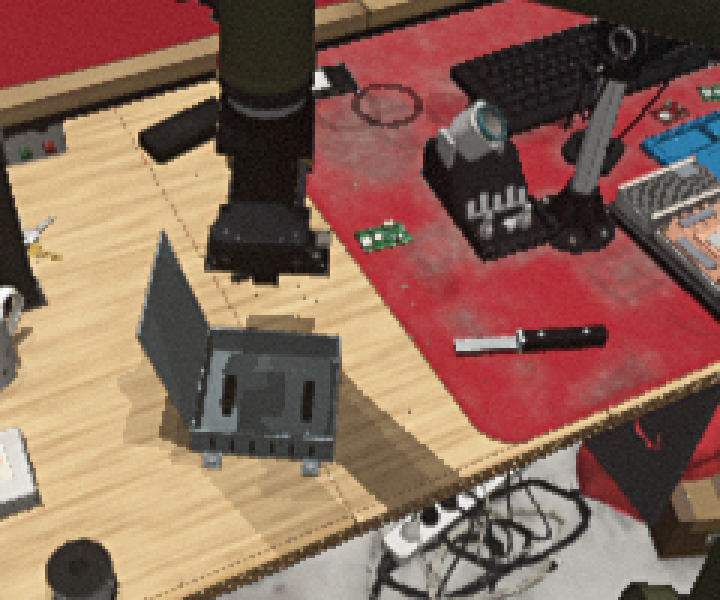

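The scene crop shows the tray empty with its cover leaning back, the opener on the mat at (530,340), the bystanders untouched, and the board held in the gripper at (265,270). I hold for two seconds and more, then hand in.

```bash
python3 -m handwheel '[[0.05,0,0,0,0,0,0],[0.05,0,0,0,0,0,0],[0.05,0,0,0,0,0,0],[0.05,0,0,0,0,0,0],[0.05,0,0,0,0,0,0],[0.05,0,0,0,0,0,0],[0.05,0,0,0,0,0,0],[0.05,0,0,0,0,0,0],[0.05,0,0,0,0,0,0],[0.05,0,0,0,0,0,0],[0.05,0,0,0,0,0,0],[0.05,0,0,0,0,0,0]]'
python3 -m handwheel '[[0.05,0,0,0,0,0,0],[0.05,0,0,0,0,0,0],[0.05,0,0,0,0,0,0],[0.05,0,0,0,0,0,0],[0.05,0,0,0,0,0,0],[0.05,0,0,0,0,0,0],[0.05,0,0,0,0,0,0],[0.05,0,0,0,0,0,0],[0.05,0,0,0,0,0,0]]'
python3 -c "
from bench import ctrl
print(ctrl.close_job())"
```

```text
time: 30.88
position: [0.502, 0.0932, 0.1828]
tool_rot: [2.697, 1.612, -0.0]
ft_force: [-0.3, 0.2, -1.2]
grip_width: 0.644
grip_force: 30.0
time: 32.0
position: [0.502, 0.0932, 0.1828]
tool_rot: [2.697, 1.612, -0.0]
ft_force: [-0.1, -1.0, -1.8]
grip_width: 0.651
grip_force: 30.0
the job is handed in; nothing more can be done
None
```

The job was handed in at 32 s: the blade levered the cover open to about 104°, the opener is back on the mat, and the board is held level and still about 23 cm above the bench.

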